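Clip the proofing logger to the board's pin

TASK

Pick up the blue temperature logger by squeezing its orange plunger tab and its blue front tab together, so that its steel hook is pushed right out, and keep it squeezed while you set it low over the proofing board. With the hook out, slide it sideways until the crook of the hook comes gently up against the brass pin, then let go so that the hook springs back and clamps the pin, leaving the logger clipped on, level, on or just over the board, and square across the slot. Do not push hard on the board or its pin, and leave everything else on the bench alone.

Things in the scene. Friction and masses are not known exactly. Their poses are not given: they have to be found in the camera images.
- logger: blue wireless temperature logger, about 80 g, loose, flat on the bench. Origin: on its underside, below the middle of the fully squeezed tabs. x points along it to the nose (hook end), y to its left, z up. Barrel x -36 to +30 (flat nose), 24 wide, 20 mm high. Above it stand two upright tabs, front (blue, fixed) and rear (orange, the plunger); squeezing them together pushes the hook out.
- front_tab (a point): middle of the blue front tab's outer face, on the logger at x = +18, y = 0, z = 36 mm. Both tabs are flat, 26 wide (y), 5 thick, and rise from the barrel's top (z = 20) to z = 52 mm. Outer faces are 50 mm apart released, 36 mm fully pressed; grip them from above, closing along the logger's x. Fully pressed, the middle of the grip is at logger x = 0.
- plunger (a joint): how far the orange plunger tab and the hook are pressed forward, m: 0 released (its outer face at logger x = -32 mm), 0.014 fully pressed (x = -18 mm). Spring: 3 N at 0, 8 N at 0.014. With the pin clamped it reads about 0.007.
- hook: steel hook of 5 mm rod moving with the plunger; origin and axes are the logger's when released, 14 mm farther along +x when pressed. At z = 11 mm the rod runs forward on the left (inner side y = +4), then turns right in a bar centred at x = 33.5 (hook frame), its round end at y = -6. The mouth opens to the logger's right (-y): between nose and bar 1 mm released, 15 mm pressed.
- jaw (a point): point fixed on the logger at x = 37.5, y = 0, z = 11 mm: where the pin's axis should be when the fully pressed hook is round the pin and the pin touches the rod (x: middle of the mouth, 3.5 mm to spare each way).
- board: aluminium proofing board, fixed, 230 (x) x 170 (y) x 12 mm high; origin at the centre of its underside, top at z = 12 mm. Two glazed rolls, 42 mm high, lie on it at x = +84, y = +-45 mm. The logger belongs on the other (-x) side of the slot, nose towards the board's +x and its length along x; so come from the +y end of the slot and slide towards the board's -y.
- slot (a point): middle of the black slot on the board's top face (board x = +10, y = 0, z = 12 mm); axes as the board's. The slot runs along y. In it stands an upright brass pin, 8 mm across, 18 mm high above the top face, locked anywhere from y = -14 to +14 mm: its place along the slot is not reported and must be seen or felt. It does not give way.
- scraper: bystander: steel dough scraper with dark wooden grip, 100 x 110 mm
- timer: bystander: white kitchen timer, 50 x 70 x 22 mm
- jam_bowl: bystander: small white bowl, 80 mm across
- tub: bystander: white tub with a blue lid, 140 x 180 x 82 mm
- spray: bystander: white bottle with a red cap, 170 mm high

How it is judged:
By the outcome, as a careful person would: the job done as asked, in the order asked, and still so for the second after the job is handed in, with the robot touching nothing.
It also fails if it takes over 48 s, if anything falls off the work surface, if the arm or the gripper's body presses on something with over 40 N, if the wrist force passes 120 N, or if a joint passes its speed limit or range.

ROBOT

A 6-joint arm with a two-finger parallel gripper is mounted at the origin on the work surface. World frame = base frame: x ahead of the robot, y to its left, z up, the work surface at z = 0. Lengths are in m, angles in rad, forces in N, time in s.
With the tool pointing down it reaches from about 0.225 to 0.875 m from the base axis. Payload 3.4 kg.
Tool frame: the origin (TCP) lies between the finger pads; the fingertips stand 11 mm ahead of it and the grasp point (between the pads) lies 8 mm behind it (tips_ahead is the distance from the TCP to the fingertips, in m); z points along the fingers, x is the direction in which the jaws open and shut, and the axes are right-handed (so a half turn about z gives the same grasp; the last joint's range is limited). The gripper opens to 85 mm and grips with 20 to 120 N. Pads are 22 mm wide; open, the fingers measure 114 mm over their backs; the gripper's body (76 mm by 85 mm) begins 54 mm behind the grasp point. The pads swing forward as they close: fully open they stand 13 mm farther back than shut.
Start: joints at [1.094, 0.276, 1.505, -0, 1.361, -0.121], TCP at [0.2, 0.539, 0.242] pointing down, gripper open.
Joint ranges: [-2.89, 2.89], [-0.75, 2.08], [0.22, 2.7], [-1.18, 4.32], [0.11, 2.71], [-2.7, 2.7]. Speed limits (rad/s): [2.57, 2.57, 3.14, 3.14, 3.14, 3.14].

INTERFACE

Orientations are given as a unit quaternion [w, x, y, z].
In Python, from rig import get_state, get_image, sign_off, masks_of, tips_ahead gives the robot as it stands.
- The arm moves only by the tool play_rows, never from a script. Its argument "series" is a list of rows, each an object of numbers: "fingers": the closure, from -1 (fully open) to 1 (shut); "dx", "dy", "dz": the shift along the world's x, y, z in mm; "turn": the turn about the world's z in rad. A call has 1 to 20 rows; each row shifts and turns the pose as measured when the row begins; what a row does not reach is not made up. A row lasts 1/12 s, in which the tool goes at most 41.7 mm and 7.16 degrees, less where a joint would pass 70% of its speed; a pose out of reach is approached as far as the arm can. A call with a gripper value outside its range is refused whole. The fingers move at their own pace and stop on an object; "squeeze" is the grip in N (left out, the last holds). Time passes only in rows, so rows that do not move let the fingers close. It gives the time, the measured TCP pose, the force and the opening at its end, in the units of the state.
- get_state(): the state, without advancing time (a new reading comes with each control period).
- get_image(name): name is "scene" or "top" or "wrist"; returns a dict with "pixels" (480x640x3 uint8, red, green, blue), "vfov" (degrees; the focal length in pixels is half the picture's height over the tangent of half this angle, whatever the lens; pixels are square), "cx", "cy" (the principal point, pixels), "rvec" (rotation vector, rad) and "tvec" (3), from world to camera coordinates, as OpenCV has them; the wrist camera has in their place "hand_eye" (4x4, takes a point from camera to tool coordinates, whose origin is the TCP and whose axes are the tool frame's). Camera axes: x right, y down, z forward; pixel columns grow to the right and rows downward; lengths in m; the calibration is good to about 2 mm. The wrist camera is an equidistant fisheye: a pixel r from the principal point sees the ray r / f radians off the axis. A picture is of the moment at which its call begins: read the wrist's pose just before it. There is no depth.
- sign_off(): hands the job in, once; it reports no verdict.
Trained networks look in a picture, given as the dict that the camera call returned (one of the last four; its "shot" number tells which), for a name from the list of things; names that differ only in an ending like _2 or _b are one class to them, and where a whole thing is asked for, a point or a joint stands for the part that bears it (a point fixed in the world has none). Each returns a list of dicts, best first, with "p" (0 to 1); they miss things now and then, are a little off and sometimes report something else, mostly with a low value. They report only what shows in the picture. A call takes as long as a camera call.
- masks_of(picture, label): "region" (480x640 bool, what is visible of it) and "xy" ([column, row] in pixels, amid what is visible of it).
The state is a dict: "clock": time; "qpos": joint angles; "qd": joint speeds; "effort": joint torques, N m; "position": TCP position; "ee_rot": TCP orientation; "contact_force": force on the tool from outside, world axes, zero at the start; "moment": the same for the moment, N m; "width": finger opening in m.
Only numpy, scipy, OpenCV 4.12 (cv2) and the standard library are available. Lean on these libraries where they do the work, as an engineer would, in place of code of your own. Each camera call takes 0.05 s, during which the arm holds its last target. There are 200 camera calls.

## Working session

There is one attempt and no reset: what is moved stays moved. The work goes in short steps, Python scripts to look and compute and a tool call to move; the robot and the scene stay as the last step left them, time stands still between calls to the robot, and variables do not carry over. Pictures are saved under pics/ and viewed, about 8 in all and at most 12, crops included, and the job is handed in when it is done.

Besides the shell and the picture viewer there is one more tool, called after "Call:" as name(argument=value, ...) on one line, values as JSON. play_rows: Moves the arm, as the interface text tells. Its arguments: {"type":"object","properties":{"series":{"type":"array"},"squeeze":{"type":"number"}},"required":["series"]}

```bash
ls; mkdir -p pics; cat > h.py <<'E'
import numpy as np,cv2
from scipy.spatial.transform import Rotation as R
from rig import *
def ray(im,uv,st=None):
    f=240/np.tan(np.radians(im['vfov'])/2)
    d=(np.array(uv,float)-[im['cx'],im['cy']])
    if 'hand_eye' in im:
        r=np.linalg.norm(d)+1e-9; th=r/f
        v=np.array([*(d/r*np.sin(th)),np.cos(th)])
        H=np.array(im['hand_eye']); q=st['ee_rot']; W=R.from_quat([q[1],q[2],q[3],q[0]]).as_matrix()
        return W@H[:3,3]+np.array(st['position']), W@H[:3,:3]@v
    M=cv2.Rodrigues(np.array(im['rvec'],float))[0]; t=np.array(im['tvec'],float).ravel()
    return -M.T@t, M.T@np.array([d[0]/f,d[1]/f,1.])
def atz(im,uv,z,st=None):
    o,v=ray(im,uv,st); return o+v*(z-o[2])/v[2]
def tri(rs):
    A=np.zeros((3,3));b=np.zeros(3)
    for o,v in rs:
        v=v/np.linalg.norm(v);P=np.eye(3)-np.outer(v,v);A+=P;b+=P@o
    return np.linalg.solve(A,b)
def proj(im,p,st=None):
    f=240/np.tan(np.radians(im['vfov'])/2)
    if 'hand_eye' in im:
        H=np.array(im['hand_eye']); q=st['ee_rot']; W=R.from_quat([q[1],q[2],q[3],q[0]]).as_matrix()
        c=H[:3,:3].T@(W.T@(np.array(p)-st['position'])-H[:3,3])
        n=np.linalg.norm(c[:2])+1e-12; return np.array([im['cx'],im['cy']])+c[:2]/n*f*np.arctan2(n,c[2])
    M=cv2.Rodrigues(np.array(im['rvec'],float))[0]
    c=M@np.array(p)+np.array(im['tvec'],float).ravel(); return np.array([im['cx'],im['cy']])+f*c[:2]/c[2]
def save(im,n,crop=None,s=1):
    a=im['pixels'][:,:,::-1]
    if crop: x0,y0,x1,y1=crop; a=a[y0:y1,x0:x1]
    cv2.imwrite('pics/'+n,cv2.resize(a,None,fx=s,fy=s,interpolation=cv2.INTER_CUBIC))
E
python3 - <<'E'
from h import *
st=get_state(); print(st, tips_ahead)
for n in ('scene','top'):
    im=get_image(n); save(im,n+'.png')
    print(n,im['vfov'],im['cx'],im['cy'],ray(im,(320,240)))
    for l in ('logger','board','hook','plunger','front_tab'):
        for r in masks_of(im,l)[:2]:
            m=r['region'].astype(np.uint8); rect=cv2.minAreaRect(cv2.findNonZero(m))
            print(l,round(r['p'],2),np.round(r['xy'],1),m.sum(),np.round(cv2.boxPoints(rect)).tolist(),atz(im,r['xy'],.012).round(3))
E
```

```text
pics
{'clock': 0.0, 'qpos': array([ 1.09398286e+00,  2.76628534e-01,  1.50611466e+00,  7.77076698e-06,
        1.36069007e+00, -1.20992059e-01]), 'qd': array([-9.99563621e-04,  3.07379055e-05, -3.35896700e-04, -1.87418986e-03,
       -1.12636228e-03,  3.25229272e-04]), 'effort': array([-1.08995348e-04, -4.16774046e+01, -2.45807451e+01, -5.02788298e-04,
        1.12024162e-02, -2.14865054e-05]), 'position': array([0.20007793, 0.53854252, 0.24142792]), 'ee_rot': array([ 4.26912248e-04,  8.21084899e-01,  5.70805344e-01, -8.15303992e-04]), 'contact_force': array([-0.13506988,  1.76448598,  1.0064182 ]), 'moment': array([-0.03085288, -0.00245714,  0.03093613]), 'width': 0.08535127735091755} 0.011
scene 47.138022065339236 316.89369604621254 244.66864084684497 (array([ 1.21698972, -0.34273253,  0.94789594]), array([-0.6125505 ,  0.28677895, -0.73664348]))
logger 0.95 [373.6 243.6] 459 [[362.0, 230.0], [377.0, 225.0], [387.0, 260.0], [371.0, 264.0]] [0.497 0.131 0.012]
board 0.76 [258.6 289.9] 6964 [[211.0, 249.0], [295.0, 237.0], [308.0, 324.0], [224.0, 337.0]] [ 0.52  -0.157  0.012]
plunge
[... 615 characters left out ...]
91]))
logger 0.6 [278.4 241.2] 255 [[270.0, 255.0], [275.0, 230.0], [287.0, 233.0], [281.0, 257.0]] [0.522 0.126 0.012]
board 0.88 [377.2 246.3] 4778 [[339.0, 281.0], [352.0, 202.0], [412.0, 212.0], [400.0, 290.0]] [ 0.498 -0.153  0.012]
board 0.25 [274.8 240.6] 270 [[270.0, 255.0], [273.0, 230.0], [286.0, 232.0], [283.0, 257.0]] [0.524 0.136 0.012]
plunger 0.4 [276.3 253.6] 24 [[272.0, 251.0], [275.0, 248.0], [279.0, 252.0], [276.0, 255.0]] [0.486 0.132 0.012]
front_tab 0.57 [280.  243.5] 255 [[270.0, 255.0], [275.0, 230.0], [286.0, 233.0], [281.0, 257.0]] [0.515 0.122 0.012]
front_tab 0.52 [277.4 250.9] 43 [[271.0, 249.0], [280.0, 249.0], [280.0, 254.0], [271.0, 254.0]] [0.494 0.129 0.012]
```

```bash
python3 - <<'E'
import cv2,numpy as np
a=cv2.imread('pics/scene.png')[150:400,150:500]; b=cv2.imread('pics/top.png')[130:330,220:500]
a=cv2.resize(a,(420,300)); b=cv2.resize(b,(420,300))
a=cv2.resize(cv2.imread('pics/scene.png')[200:350,200:400],(800,600),interpolation=cv2.INTER_CUBIC)
cv2.imwrite('pics/sc_crop.png',a)
E
```

```text
(no output)
```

View pics/scene.png

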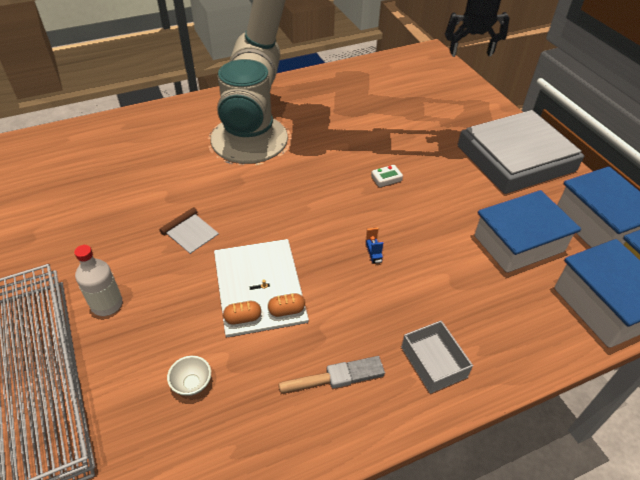

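View pics/top.png

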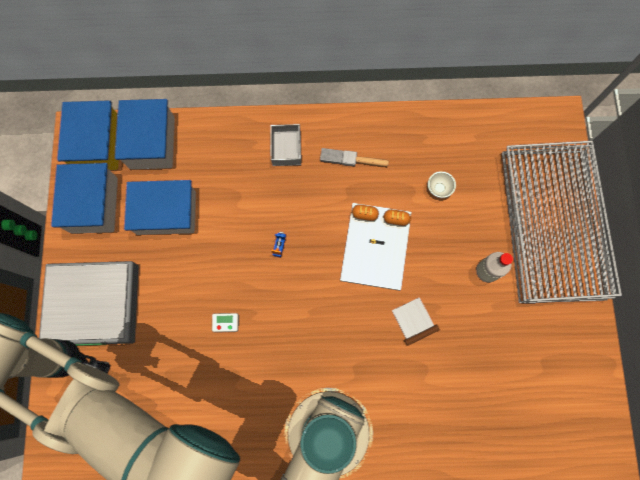

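Call:
play_rows(series=[{"fingers": -1,"dx": 21,"dy": -29,"turn": -0.1},{"fingers": -1,"dx": 21,"dy": -29,"turn": -0.1},{"fingers": -1,"dx": 21,"dy": -29,"turn": -0.1},{"fingers": -1,"dx": 21,"dy": -29,"turn": -0.1},{"fingers": -1,"dx": 21,"dy": -29,"turn": -0.1},{"fingers": -1,"dx": 21,"dy": -29,"turn": -0.1},{"fingers": -1,"dx": 21,"dy": -29,"turn": -0.1},{"fingers": -1,"dx": 21,"dy": -29,"turn": -0.1},{"fingers": -1,"dx": 21,"dy": -29,"turn": -0.1},{"fingers": -1,"dx": 21,"dy": -29,"turn": -0.1},{"fingers": -1,"dx": 21,"dy": -29,"turn": -0.1},{"fingers": -1,"dx": 21,"dy": -29,"turn": -0.1},{"fingers": -1,"dx": 21,"dy": -29,"turn": -0.1},{"fingers": -1,"dx": 10,"dy": -20,"turn": -0.1}])

```text
invalid input at $.series[0]: expected keys fingers, dx, dy, dz, turn
```

```bash
cat > look.py <<'E'
import sys
from h import *
n=sys.argv[1]; st=get_state(); im=get_image('wrist'); save(im,n)
W=R.from_quat(np.roll(st['ee_rot'],-1)).as_matrix()
print(st['clock'],st['position'].round(4),'yaw',np.arctan2(W[1,0],W[0,0]).round(4),'zax',W[:,2].round(4),st['width'],st['contact_force'].round(1))
print(im['vfov'],im['cx'],im['cy'],np.array(im['hand_eye']).round(3).tolist())
import pickle; pickle.dump((st,im),open(n+'.pkl','wb'))
for l in sys.argv[2:]:
    for r in masks_of(im,l)[:2]:
        print(l,round(r['p'],2),np.round(r['xy'],1),r['region'].sum(),np.round(cv2.boxPoints(cv2.minAreaRect(cv2.findNonZero(r['region'].astype(np.uint8)))),1).tolist(),atz(im,r['xy'],.03,st).round(3))
E
python3 look.py w1.png logger plunger front_tab hook
```

```text
0.6 [0.2003 0.539  0.2424] yaw 1.215 zax [ 1.e-04  1.e-04 -1.e+00] 0.08547488637841999 [-0.5 -0.4 -0.2]
65.70646984690485 320.54291263836774 239.08141531000715 [[1.0, -0.001, 0.0, -0.001], [0.001, 0.964, 0.267, -0.068], [-0.0, -0.267, 0.964, -0.132], [0.0, 0.0, 0.0, 1.0]]
```

View pics/w1.png

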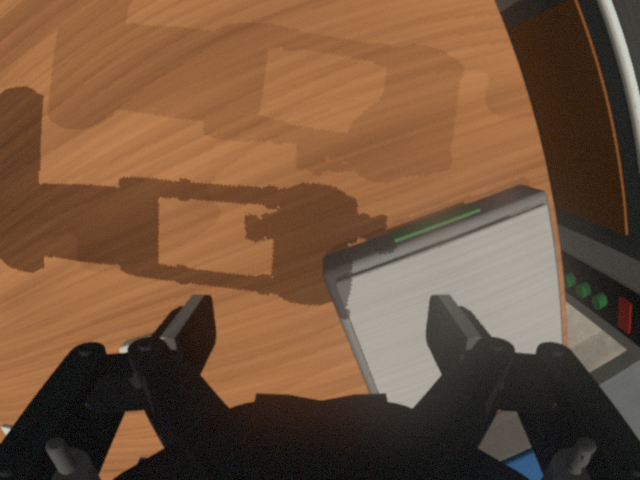

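Call:
play_rows(series=[{"fingers": -1,"dx": 21,"dy": -29,"dz": 0,"turn": -0.1},{"fingers": -1,"dx": 21,"dy": -29,"dz": 0,"turn": -0.1},{"fingers": -1,"dx": 21,"dy": -29,"dz": 0,"turn": -0.1},{"fingers": -1,"dx": 21,"dy": -29,"dz": 0,"turn": -0.1},{"fingers": -1,"dx": 21,"dy": -29,"dz": 0,"turn": -0.1},{"fingers": -1,"dx": 21,"dy": -29,"dz": 0,"turn": -0.1},{"fingers": -1,"dx": 21,"dy": -29,"dz": 0,"turn": -0.1},{"fingers": -1,"dx": 21,"dy": -29,"dz": 0,"turn": -0.1},{"fingers": -1,"dx": 21,"dy": -29,"dz": 0,"turn": -0.1},{"fingers": -1,"dx": 21,"dy": -29,"dz": 0,"turn": -0.1},{"fingers": -1,"dx": 21,"dy": -29,"dz": 0,"turn": -0.1},{"fingers": -1,"dx": 21,"dy": -29,"dz": 0,"turn": -0.1},{"fingers": -1,"dx": 21,"dy": -29,"dz": 0,"turn": -0.1},{"fingers": -1,"dx": 10,"dy": -15,"dz": 0,"turn": -0.1},{"fingers": -1,"dx": 0,"dy": 0,"dz": 0,"turn": 0}])

```text
clock: 2.1
position: [0.4928, 0.1295, 0.244]
ee_rot: [-0.001, 0.992, -0.124, 0.007]
contact_force: [-0.2, -0.2, 0.5]
width: 0.0854
```

```bash
python3 look.py w2.png logger plunger front_tab hook
```

```text
2.1 [0.4928 0.1295 0.244 ] yaw -0.2487 zax [ 1.440e-02 -7.000e-04 -9.999e-01] 0.08537423108582116 [-0.2 -0.2  0.5]
65.70646984690485 320.54291263836774 239.08141531000715 [[1.0, -0.001, 0.0, -0.0], [0.001, 0.964, 0.267, -0.066], [-0.0, -0.267, 0.964, -0.132], [0.0, 0.0, 0.0, 1.0]]
logger 0.75 [341.6 208.6] 1925 [[303.70001220703125, 196.0], [374.70001220703125, 194.10000610351562], [375.70001220703125, 229.1999969482422], [304.70001220703125, 231.10000610351562]] [0.515 0.125 0.03 ]
plunger 0.88 [310.9 211.6] 307 [[307.0, 198.0], [375.0, 198.0], [375.0, 230.0], [307.0, 230.0]] [0.486 0.129 0.03 ]
front_tab 0.73 [338.9 209.1] 1941 [[303.6000061035156, 195.8000030517578], [374.79998779296875, 194.3000030517578], [375.6000061035156, 229.6999969482422], [304.29998779296875, 231.10000610351562]] [0.513 0.125 0.03 ]
hook 0.42 [373.9 213. ] 75 [[371.0, 200.0], [376.0, 200.0], [376.0, 214.0], [371.0, 214.0]] [0.544 0.113 0.03 ]
```

View pics/w2.png

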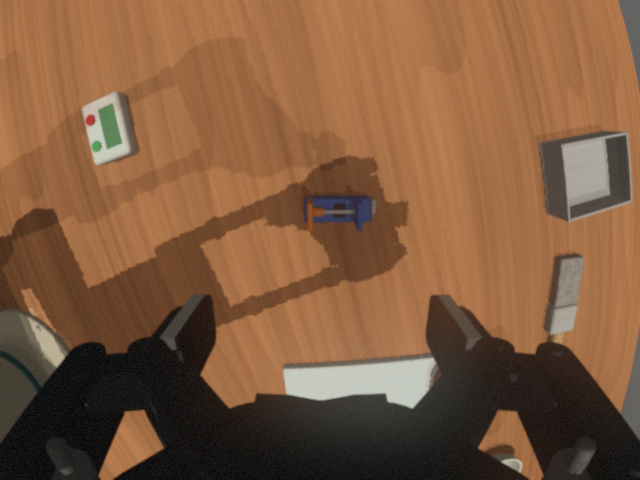

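```bash
python3 - <<'E'
from h import *; import pickle
st,im=pickle.load(open('w2.png.pkl','rb'))
for uv,z in [((304,209),.02),((371,209),.02),((310,217),.04),((362,211),.04)]: print(uv,atz(im,uv,z,st).round(4))
save(im,'w2c.png',(280,170,400,260),6.6)
E
```

```text
(304, 209) [0.4798 0.1317 0.02  ]
(371, 209) [0.5434 0.1155 0.02  ]
(310, 217) [0.4848 0.1265 0.04  ]
(362, 211) [0.5328 0.1201 0.04  ]
```

View pics/w2c.png

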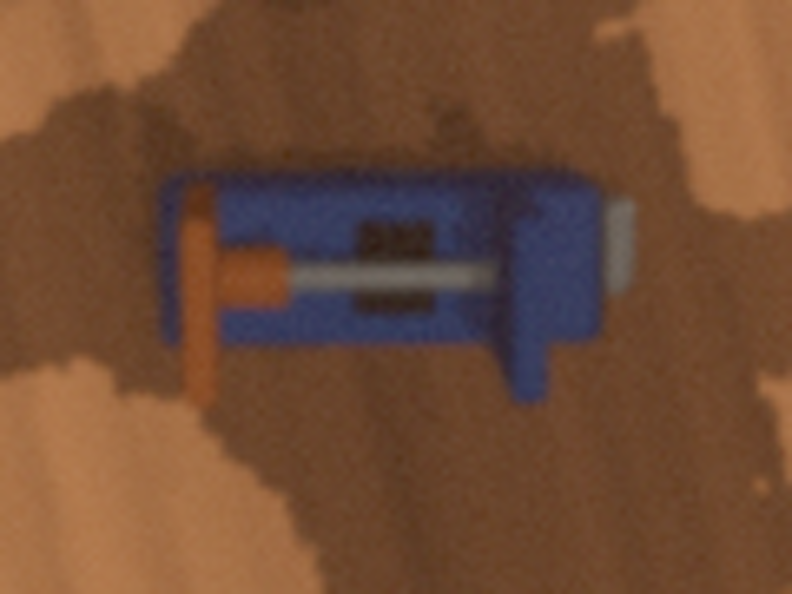

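Call:
play_rows(series=[{"fingers": -1,"dx": 4,"dy": 0,"dz": -25,"turn": 0},{"fingers": -1,"dx": 4,"dy": 0,"dz": -25,"turn": 0},{"fingers": -1,"dx": 4,"dy": 0,"dz": -25,"turn": 0},{"fingers": -1,"dx": 0,"dy": 0,"dz": -15,"turn": 0},{"fingers": -1,"dx": 0,"dy": 0,"dz": 0,"turn": 0},{"fingers": -1,"dx": 0,"dy": 0,"dz": 0,"turn": 0}])

```text
clock: 2.85
position: [0.498, 0.1426, 0.154]
ee_rot: [-0.004, 0.994, -0.11, 0.009]
contact_force: [0.6, -0.0, 0.1]
width: 0.0856
```

```bash
python3 look.py w3.png logger plunger front_tab hook; python3 - <<'E'
from h import *; import pickle
st,im=pickle.load(open('w3.png.pkl','rb'))
c=proj(im,(.506,.127,.03),st); x,y=int(c[0]),int(c[1]); print(x,y)
save(im,'w3c.png',(x-80,y-60,x+80,y+60),5)
E
```

```text
2.85 [0.498  0.1426 0.154 ] yaw -0.2211 zax [ 0.0177  0.0053 -0.9998] 0.08560860213937642 [ 0.6 -0.   0.1]
65.70646984690485 320.54291263836774 239.08141531000715 [[1.0, -0.001, 0.0, -0.0], [0.001, 0.964, 0.267, -0.066], [-0.0, -0.267, 0.964, -0.132], [0.0, 0.0, 0.0, 1.0]]
logger 0.88 [343.3 251.6] 3513 [[296.20001220703125, 282.8999938964844], [297.1000061035156, 230.10000610351562], [390.29998779296875, 231.60000610351562], [389.5, 284.3999938964844]] [0.513 0.126 0.03 ]
plunger 0.58 [304.7 254.1] 623 [[298.5, 282.70001220703125], [301.3999938964844, 234.6999969482422], [390.20001220703125, 240.10000610351562], [387.20001220703125, 288.1000061035156]] [0.485 0.13  0.03 ]
front_tab 0.83 [341.9 250.8] 3505 [[295.6000061035156, 282.8999938964844], [296.3999938964844, 230.0], [389.3999938964844, 231.39999389648438], [388.5, 284.29998779296875]] [0.512 0.127 0.03 ]
hook 0.5 [388.8 256.3] 87 [[384.0, 241.0], [390.0, 241.0], [390.0, 257.0], [384.0, 257.0]] [0.545 0.115 0.03 ]
333 252
```

View pics/w3c.png

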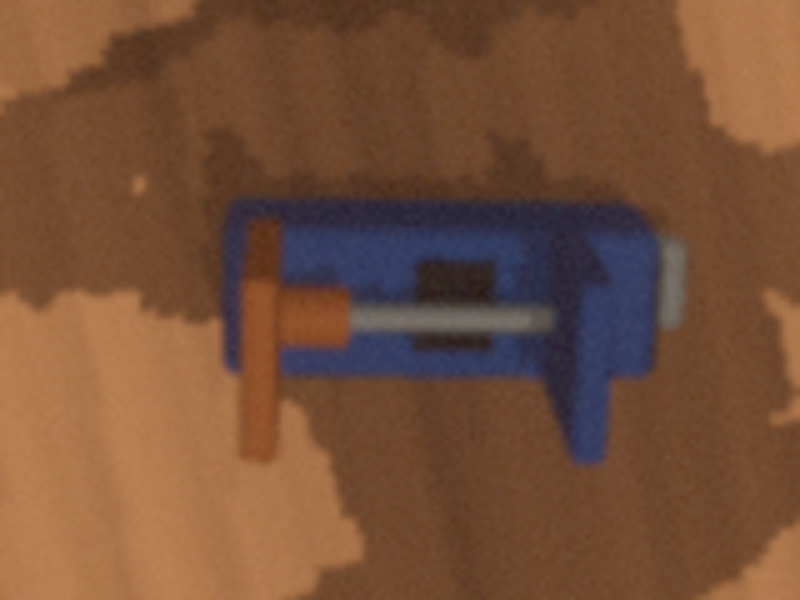

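```bash
cat > fit.py <<'E'
from h import *; import pickle
from scipy.optimize import least_squares
st,im=pickle.load(open('w3.png.pkl','rb'))
o=np.array([253,192])
P=[((-32,13,52),(244,278)),((-32,-13,52),(240,462)),((-27,-13,52),(276,462)),((18,-13,52),(608,462)),((13,-13,52),(573,462)),((-36,-12,20),(235,374)),((30,-12,20),(655,376)),((30,12,20),(645,236))]
L=np.array([p for p,_ in P])/1e3; U=np.array([o+np.array(u)/5 for _,u in P])
def f(q,z0=None):
    c,s=np.cos(q[2]),np.sin(q[2]); W=L@np.array([[c,s,0],[-s,c,0],[0,0,1]])+[q[0],q[1],q[3] if len(q)>3 else 0]
    return (np.array([proj(im,w,st) for w in W])-U).ravel()
for q0 in ([.505,.127,-.25],[.505,.127,-.25,0]):
    r=least_squares(f,q0,x_scale=[.01,.01,.1,.01][:len(q0)]); print(r.x.round(4)); print(r.fun.reshape(-1,2).round(1).tolist())
print(get_state()['position'])
E
python3 fit.py
```

```text
[ 0.5143  0.1217 -0.2338]
[[-0.6, 0.1], [0.3, 0.0], [0.5, 0.1], [-0.2, 0.1], [-0.4, 0.2], [-2.5, 0.7], [-0.5, 0.5], [3.4, -1.6]]
[ 0.5142  0.1201 -0.2322 -0.0047]
[[0.1, 0.6], [1.1, -0.2], [1.1, -0.1], [-0.9, -0.2], [-0.9, -0.2], [-1.8, 0.7], [-1.3, 0.5], [2.5, -1.2]]
[0.49959797 0.14172436 0.15548468]
```

Call:
play_rows(series=[{"fingers": -1,"dx": 4,"dy": -9,"dz": -20,"turn": -0.01},{"fingers": -1,"dx": 4,"dy": -9,"dz": -20,"turn": 0},{"fingers": -1,"dx": 0,"dy": 0,"dz": -20,"turn": 0},{"fingers": -1,"dx": 0,"dy": 0,"dz": -15,"turn": 0},{"fingers": -1,"dx": 0,"dy": 0,"dz": 0,"turn": 0},{"fingers": -1,"dx": 0,"dy": 0,"dz": 0,"turn": 0}])

```text
clock: 3.6
position: [0.5138, 0.1236, 0.0857]
ee_rot: [-0.006, 0.993, -0.116, 0.019]
contact_force: [0.5, 0.0, 0.7]
width: 0.0857
```

```bash
cat > s.py <<'E'
from h import *
for i in range(1):
    st=get_state(); W=R.from_quat(np.roll(st['ee_rot'],-1)).as_matrix()
    print(round(st['clock'],2),(st['position']*1e3).round(1),'yaw',np.arctan2(W[1,0],W[0,0]).round(4),'zax',W[:2,2].round(4),'w',round(st['width']*1e3,1),'F',st['contact_force'].round(1),st['moment'].round(2),'qd',st['qd'].round(3))
E
python3 s.py;python3 s.py
```

```text
3.6 [513.8 123.6  85.7] yaw -0.2332 zax [0.0392 0.0074] w 85.7 F [0.5 0.  0.7] [ 0.03 -0.01  0.04] qd [-0.005  0.009  0.006 -0.001 -0.    -0.003]
3.6 [513.8 123.6  85.7] yaw -0.2332 zax [0.0392 0.0074] w 85.7 F [0.5 0.  0.7] [ 0.03 -0.01  0.04] qd [-0.005  0.009  0.006 -0.001 -0.    -0.003]
```

Call:
play_rows(series=[{"fingers": -1,"dx": 0,"dy": 0,"dz": 30,"turn": 0},{"fingers": -1,"dx": 0,"dy": 0,"dz": 30,"turn": 0},{"fingers": -1,"dx": 0,"dy": 0,"dz": 0,"turn": 0}])

```text
clock: 3.85
position: [0.5139, 0.1235, 0.1495]
ee_rot: [-0.006, 0.993, -0.116, 0.019]
contact_force: [0.9, -0.3, 1.0]
width: 0.0854
```

```bash
python3 s.py
```

```text
3.85 [513.9 123.5 149.5] yaw -0.2334 zax [0.0386 0.0074] w 85.4 F [ 0.9 -0.3  1. ] [-0.03 -0.03 -0.03] qd [-0.     0.021  0.031  0.    -0.033 -0.   ]
```

Call:
play_rows(series=[{"fingers": -1,"dx": 0,"dy": 0,"dz": 0,"turn": 0},{"fingers": -1,"dx": 0,"dy": 0,"dz": 0,"turn": 0},{"fingers": -1,"dx": 0,"dy": 0,"dz": 0,"turn": 0},{"fingers": -1,"dx": 0,"dy": 0,"dz": 0,"turn": 0},{"fingers": -1,"dx": 0,"dy": 0,"dz": 0,"turn": 0},{"fingers": -1,"dx": 0,"dy": 0,"dz": 0,"turn": 0}])

```text
clock: 4.35
position: [0.5148, 0.1239, 0.1528]
ee_rot: [-0.007, 0.993, -0.116, 0.022]
contact_force: [0.8, -0.2, 0.3]
width: 0.0858
```

```bash
python3 s.py
```

```text
4.35 [514.8 123.9 152.8] yaw -0.2328 zax [0.0449 0.0081] w 85.8 F [ 0.8 -0.2  0.3] [-0.02 -0.03  0.05] qd [-0.     0.007  0.009 -0.002 -0.    -0.   ]
```

```bash
python3 - <<'E'
from h import *
st=get_state();q=st['qpos'];print(q.round(4),q[1]+q[2]+q[4]-np.pi)
E
```

```text
[0.1024 0.2534 1.7758 0.004  1.0669 0.333 ] -0.045513631987214254
```

Call:
play_rows(series=[{"fingers": -1,"dx": 0,"dy": 0,"dz": -20,"turn": 0},{"fingers": -1,"dx": 0,"dy": 0,"dz": -20,"turn": 0}])

```text
clock: 4.52
position: [0.5177, 0.1242, 0.1149]
ee_rot: [-0.007, 0.993, -0.116, 0.026]
contact_force: [0.1, -1.1, -0.7]
width: 0.0854
```

```bash
python3 s.py; python3 - <<'E'
from h import *
st=get_state();q=st['qpos'];print(q.round(4),q[1]+q[2]+q[4]-np.pi)
E
```

```text
4.52 [517.7 124.2 114.9] yaw -0.2329 zax [0.0528 0.0089] w 85.4 F [ 0.1 -1.1 -0.7] [0.05 0.02 0.01] qd [ 0.     0.246  0.305  0.003 -0.609 -0.005]
[0.1025 0.2925 1.8292 0.0042 0.9664 0.3326] -0.053447369966081126
```

```bash
cat > hold.py <<'E'
import sys
from h import *
for i in range(int(sys.argv[1])):
    get_image('wrist'); st=get_state(); q=st['qpos']; print((st['position']*1e3).round(1),q[1:5].round(4),round(q[1]+q[2]+q[4]-np.pi,4),st['clock'])
E
python3 hold.py 4
```

```text
[515.1 124.  111.1] [0.2966 1.8342 0.0042 0.9646] -0.0463 4.5667
[514.9 123.9 112.3] [0.2954 1.8323 0.0042 0.9685] -0.0454 4.6167
[516.  124.1 113.7] [0.2941 1.8301 0.0043 0.9695] -0.048 4.6667
[517.1 124.2 114.8] [0.293  1.8284 0.0042 0.9694] -0.0508 4.7167
```

Call:
play_rows(series=[{"fingers": -1,"dx": 0,"dy": 0,"dz": 0,"turn": 0}])

```text
clock: 4.8
position: [0.5178, 0.1242, 0.1155]
ee_rot: [-0.007, 0.993, -0.116, 0.025]
contact_force: [1.3, -0.3, 0.1]
width: 0.0855
```

```bash
python3 hold.py 4
```

```text
[517.8 124.3 115.7] [0.2924 1.8268 0.0043 0.9702] -0.0522 4.85
[517.8 124.3 115.7] [0.2923 1.8269 0.0043 0.97  ] -0.0523 4.9
[517.8 124.2 115.7] [0.2922 1.8271 0.0042 0.9699] -0.0524 4.95
[517.7 124.3 115.6] [0.2922 1.8273 0.0043 0.9698] -0.0523 5.0
```

Call:
play_rows(series=[{"fingers": -1,"dx": 0,"dy": 0,"dz": 20,"turn": 0}])

```text
clock: 5.08
position: [0.5151, 0.1239, 0.1331]
ee_rot: [-0.007, 0.993, -0.116, 0.022]
contact_force: [0.0, 0.2, 0.5]
width: 0.0853
```

```bash
python3 hold.py 4
```

```text
[519.  124.4 138.8] [0.2678 1.7954 0.0041 1.0223] -0.0562 5.1333
[519.8 124.5 138.4] [0.2684 1.796  0.0041 1.0187] -0.0584 5.1833
[519.1 124.4 137.3] [0.2693 1.7977 0.0042 1.018 ] -0.0566 5.2333
[518.2 124.3 136.3] [0.2701 1.7992 0.0041 1.018 ] -0.0543 5.2833
```

Call:
play_rows(series=[{"fingers": -1,"dx": 0,"dy": 0,"dz": 40,"turn": 0},{"fingers": -1,"dx": 0,"dy": 0,"dz": -30,"turn": 0}])

```text
clock: 5.45
position: [0.5211, 0.1247, 0.15]
ee_rot: [-0.008, 0.993, -0.116, 0.029]
contact_force: [3.6, 0.1, 0.4]
width: 0.0853
```

```bash
python3 hold.py 5
```

```text
[512.1 123.5 137.8] [0.2681 1.7969 0.004  1.0392] -0.0373 5.5
[509.4 123.3 136.9] [0.2685 1.7987 0.004  1.044 ] -0.0304 5.55
[510.  123.3 137.6] [0.2681 1.7974 0.004  1.0446] -0.0316 5.6
[511.  123.5 138.4] [0.2676 1.7958 0.004  1.0443] -0.0339 5.65
[511.8 123.6 139. ] [0.2672 1.7947 0.004  1.044 ] -0.0357 5.7
```

Call:
play_rows(series=[{"fingers": -1,"dx": 0,"dy": 0,"dz": 40,"turn": 0},{"fingers": -1,"dx": 0,"dy": 0,"dz": -40,"turn": 0}])

```text
clock: 5.87
position: [0.5171, 0.1242, 0.1497]
ee_rot: [-0.007, 0.993, -0.116, 0.022]
contact_force: [5.1, 0.7, 0.9]
width: 0.0852
```

```bash
python3 hold.py 5
```

```text
[508.  123.  136.5] [0.2712 1.7958 0.0039 1.0531] -0.0215 5.9167
[505.1 122.7 135.8] [0.2713 1.7974 0.0039 1.0584] -0.0144 5.9667
[505.7 122.8 136.7] [0.2706 1.796  0.0039 1.0592] -0.0159 6.0167
[506.7 122.9 137.5] [0.27   1.7945 0.0039 1.0588] -0.0183 6.0667
[507.4 123.1 138.1] [0.2695 1.7935 0.004  1.0584] -0.0201 6.1167
```

Call:
play_rows(series=[{"fingers": -1,"dx": 0,"dy": 0,"dz": 41,"turn": 0},{"fingers": -1,"dx": 3,"dy": 0,"dz": -41,"turn": 0}])

```text
clock: 6.28
position: [0.5156, 0.1238, 0.1506]
ee_rot: [-0.005, 0.993, -0.116, 0.015]
contact_force: [4.3, 0.7, 1.8]
width: 0.0856
```

```bash
python3 hold.py 7; python3 s.py
```

```text
[507.7 122.6 137.2] [0.2758 1.7865 0.0038 1.0701] -0.0093 6.3333
[504.5 122.3 136.5] [0.2759 1.7885 0.0038 1.0755] -0.0017 6.3833
[504.7 122.4 137.2] [0.2752 1.7876 0.0039 1.0765] -0.0023 6.4333
[505.5 122.5 137.8] [0.2747 1.7865 0.0039 1.0763] -0.0041 6.4833
[506.  122.6 138.2] [0.2743 1.7858 0.0039 1.0759] -0.0056 6.5333
[506.3 122.6 138.4] [0.2741 1.7855 0.0039 1.0756] -0.0064 6.5833
[506.4 122.6 138.5] [0.274  1.7855 0.0039 1.0754] -0.0067 6.6333
6.63 [506.4 122.6 138.5] yaw -0.2329 zax [0.0063 0.0041] w 85.1 F [ 0.5 -0.5  0.1] [ 0.    0.04 -0.05] qd [ 0.001 -0.001  0.003 -0.001 -0.003 -0.001]
```

Call:
play_rows(series=[{"fingers": -1,"dx": 1,"dy": 1,"dz": -40,"turn": 0}])

```text
clock: 6.72
position: [0.514, 0.1243, 0.1051]
ee_rot: [-0.004, 0.993, -0.116, 0.011]
contact_force: [1.8, -0.4, -0.1]
width: 0.0857
```

```bash
python3 hold.py 6 | tail -1
```

```text
[508.3 123.7  99.9] [0.3174 1.8348 0.0041 0.9807] -0.0087 7.0167
```

Call:
play_rows(series=[{"fingers": -1,"dx": 0,"dy": 0,"dz": -32,"turn": 0}])

```text
clock: 7.1
position: [0.5143, 0.1244, 0.0738]
ee_rot: [-0.004, 0.993, -0.116, 0.011]
contact_force: [1.2, 0.6, -0.3]
width: 0.0849
```

```bash
python3 hold.py 6|tail -1; python3 look.py w4.png logger >/dev/null; python3 s.py
```

```text
[509.3 123.8  69.3] [0.3543 1.8721 0.0043 0.9041] -0.011 7.4
7.5 [509.2 123.8  69.2] yaw -0.233 zax [0.0107 0.0046] w 85.6 F [-0.3 -0.7 -0.1] [-0.04  0.05 -0.01] qd [ 0.002  0.005  0.004  0.002 -0.005  0.001]
```

View pics/w4.png

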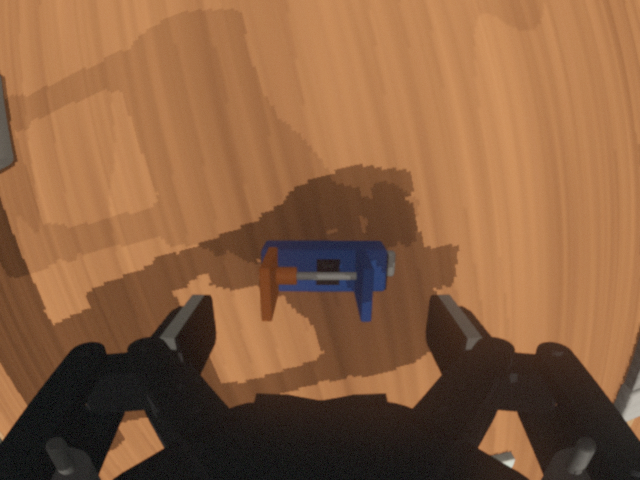

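```bash
python3 - <<'E'
from h import *; import pickle
st,im=pickle.load(open('w4.png.pkl','rb'))
save(im,'w4c.png',(250,225,410,345),5)
from scipy.optimize import least_squares
P=[((-32,-13,52),(262,321)),((-27,-13,52),(272,321)),((18,-13,52),(372,320)),((13,-13,52),(361,320)),((-36,-12,20),(265,291)),((30,-12,20),(387,291)),((30,12,20),(383,247)),((-32,13,52),(262,266))]
L=np.array([p for p,_ in P])/1e3; U=np.array([u for _,u in P])
def f(q):
    c,s=np.cos(q[2]),np.sin(q[2]); W=L@np.array([[c,s,0],[-s,c,0],[0,0,1]])+[q[0],q[1],q[3] if len(q)>3 else 0]
    return (np.array([proj(im,w,st) for w in W])-U).ravel()
for q0 in ([.514,.122,-.233],[.514,.122,-.233,0]):
    r=least_squares(f,q0,x_scale=[.01,.01,.1,.01][:len(q0)]);print(r.x.round(4),r.fun.reshape(-1,2).round(1).tolist())
E
```

```text
[ 0.5144  0.1224 -0.23  ] [[0.1, -0.4], [1.0, -0.2], [0.1, -0.0], [0.2, 0.3], [-2.3, 0.2], [-0.9, -0.8], [5.4, 0.3], [-3.4, 0.9]]
[ 0.5141  0.1212 -0.2285 -0.0029] [[1.2, -0.8], [1.8, -0.6], [-0.9, -0.6], [-0.6, -0.3], [-1.4, 0.3], [-2.0, -0.8], [4.3, 1.0], [-2.3, 1.5]]
```

Call:
play_rows(series=[{"fingers": -1,"dx": -1.5,"dy": 0,"dz": -30,"turn": 0}])

```text
clock: 7.58
position: [0.5132, 0.1244, 0.0442]
ee_rot: [-0.004, 0.993, -0.116, 0.012]
contact_force: [1.1, -0.2, -0.5]
width: 0.0854
```

```bash
python3 hold.py 6|tail -1;python3 s.py
```

```text
[508.5 123.9  40.2] [0.391  1.908  0.0046 0.83  ] -0.0126 7.8833
7.88 [508.5 123.9  40.2] yaw -0.2328 zax [0.0122 0.0047] w 85.4 F [0.2 0.1 1. ] [0.07 0.02 0.02] qd [-0.001 -0.003 -0.004  0.    -0.007 -0.002]
```

Call:
play_rows(series=[{"fingers": 0.0,"dx": 0,"dy": 0,"dz": 0,"turn": 0},{"fingers": 0.0,"dx": 0,"dy": 0,"dz": 0,"turn": 0},{"fingers": 0.1,"dx": 0,"dy": 0,"dz": 0,"turn": 0},{"fingers": 0.2,"dx": 0,"dy": 0,"dz": 0,"turn": 0},{"fingers": 0.3,"dx": 0,"dy": 0,"dz": 0,"turn": 0},{"fingers": 0.5,"dx": 0,"dy": 0,"dz": 0,"turn": 0},{"fingers": 1,"dx": 0,"dy": 0,"dz": 0,"turn": 0},{"fingers": 1,"dx": 0,"dy": 0,"dz": 0,"turn": 0}], squeeze=28)

```text
clock: 8.55
position: [0.5153, 0.124, 0.0469]
ee_rot: [-0.004, 0.993, -0.116, 0.014]
contact_force: [-0.3, -0.5, 0.1]
width: 0.0342
```

```bash
python3 hold.py 4|tail -1; python3 look.py w5.png logger|tail -1; python3 s.py
```

```text
[515.1 124.   46.6] [0.3837 1.8986 0.0031 0.8311] -0.0281 8.75
65.70646984690485 320.54291263836774 239.08141531000715 [[1.0, -0.001, 0.0, -0.0], [0.001, 0.964, 0.267, -0.066], [-0.0, -0.267, 0.964, -0.132], [0.0, 0.0, 0.0, 1.0]]
8.85 [515.2 124.   46.7] yaw -0.2323 zax [0.0279 0.0052] w 34.5 F [-0.2 -0.2 -0.4] [ 0.01  0.03 -0.04] qd [ 0.001 -0.    -0.003 -0.001  0.    -0.001]
```

View pics/w5.png

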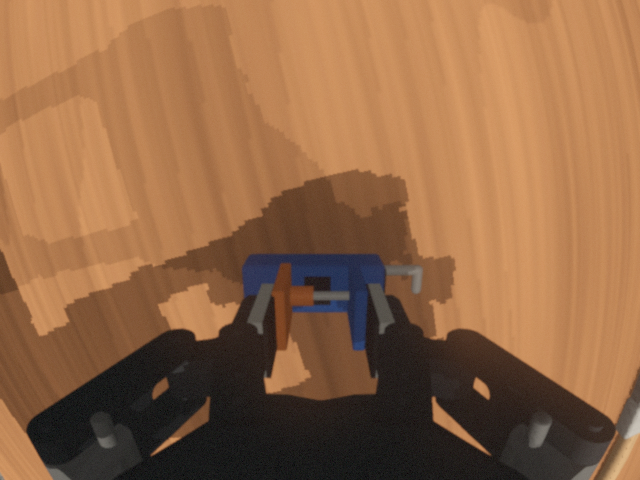

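Call:
play_rows(series=[{"fingers": 1,"dx": 0,"dy": 0,"dz": 25,"turn": 0},{"fingers": 1,"dx": 0,"dy": -10,"dz": 25,"turn": 0}])

```text
clock: 9.02
position: [0.5108, 0.1145, 0.0926]
ee_rot: [-0.003, 0.993, -0.115, 0.007]
contact_force: [1.9, -1.0, -0.1]
width: 0.0343
```

```bash
python3 hold.py 5|tail -2; python3 s.py; python3 - <<'E'
from h import *
im=get_image('top'); save(im,'top2.png')
im2=get_image('scene'); save(im2,'scene2.png')
for n,i in (('top',im),('scene',im2)):
  for r in masks_of(i,'board')[:1]:
    m=r['region'].astype(np.uint8); c=max(cv2.findContours(m,0,1)[0],key=cv2.contourArea)
    print(n,r['p']); 
    for p in cv2.boxPoints(cv2.minAreaRect(c)): print(p.round(1),(atz(i,p,.012)*1e3).round(1))
    print(cv2.approxPolyDP(c,6,True)[:,0].tolist())
E
```

```text
[511.8 113.5  93.2] [0.3218 1.8488 0.0034 0.9517] -0.0193 9.2167
[511.1 113.6  92.4] [0.3226 1.8498 0.0035 0.9518] -0.0174 9.2667
9.27 [511.1 113.6  92.4] yaw -0.2326 zax [0.0171 0.0043] w 34.0 F [-0.4  0.5 -1.2] [0.01 0.03 0.06] qd [ 0.003  0.013  0.012 -0.     0.003 -0.001]
top 0.6
[339.9 281.4] [401.3 -44.   12. ]
[351.2 202.7] [629.5 -84.5  12. ]
[410.8 211.3] [ 598.5 -254.3   12. ]
[399.6 289.9] [ 372.4 -208.2   12. ]
[[353, 204], [341, 279], [398, 289], [410, 213]]
scene 0.94
[211.3 250.2] [ 371.7 -217.8   12. ]
[295.3 237.1] [408.1 -27.4  12. ]
[308.9 323.7] [640.6 -92.5  12. ]
[224.8 336.8] [ 603.7 -258.2   12. ]
[[287, 239], [214, 250], [226, 336], [307, 321]]
```

Call:
play_rows(series=[{"fingers": 1,"dx": -6,"dy": -35,"dz": 9,"turn": 0.006},{"fingers": 1,"dx": -6,"dy": -35,"dz": 9,"turn": 0.006},{"fingers": 1,"dx": -6,"dy": -35,"dz": 9,"turn": 0.006},{"fingers": 1,"dx": -6,"dy": -35,"dz": 9,"turn": 0.006},{"fingers": 1,"dx": -6,"dy": -35,"dz": 9,"turn": 0.006},{"fingers": 1,"dx": -6,"dy": -35,"dz": 9,"turn": 0.006},{"fingers": 1,"dx": -5,"dy": -25,"dz": 5,"turn": 0.006}])

```text
clock: 10.05
position: [0.4658, -0.1225, 0.1469]
ee_rot: [-0.005, 0.996, -0.087, 0.003]
contact_force: [0.8, -0.4, -1.0]
width: 0.0347
```

```bash
python3 hold.py 5|tail -2; python3 s.py; python3 look.py w6.png board logger|tail -3
```

```text
[ 465.7 -120.2  146. ] [0.2129 1.8517 0.0134 1.0769] -0.0001 10.25
[ 465.6 -119.4  145.9] [0.2129 1.8521 0.0135 1.077 ] 0.0005 10.3
10.3 [ 465.6 -119.4  145.9] yaw -0.1744 zax [0.0043 0.0111] w 34.2 F [-0.3  0.3 -1.2] [ 0.02  0.07 -0.05] qd [ 0.024 -0.     0.004 -0.     0.002 -0.003]
board 0.76 [386.2 222.6] 42442 [[217.5, 356.5], [221.3000030517578, 147.6999969482422], [524.9000244140625, 153.1999969482422], [521.0999755859375, 362.0]] [ 0.512 -0.117  0.03 ]
logger 0.73 [320.3 279.6] 8631 [[243.0, 254.0], [422.0, 254.0], [422.0, 348.0], [243.0, 348.0]] [ 0.46 -0.15  0.03]
logger 0.43 [162.2 388.3] 225 [[95.69999694824219, 380.6000061035156], [101.19999694824219, 361.1000061035156], [211.0, 391.8999938964844], [205.5, 411.3999938964844]] [ 0.303 -0.231  0.03 ]
```

View pics/w6.png

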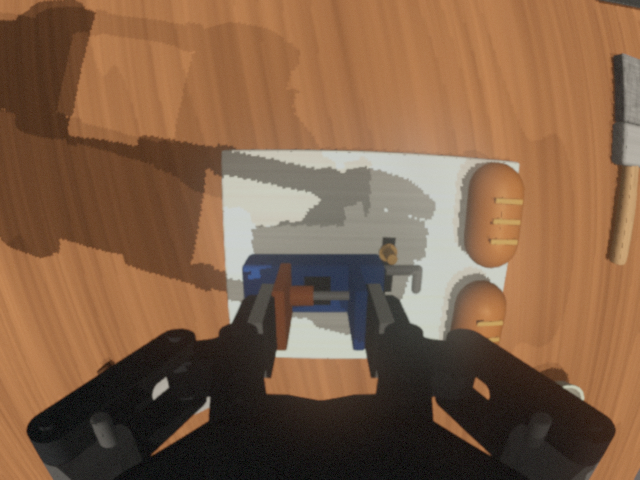

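```bash
python3 - <<'E'
from h import *; import pickle
st,im=pickle.load(open('w6.png.pkl','rb'))
a=im['pixels']; g=cv2.cvtColor(a,cv2.COLOR_RGB2HSV)
save(im,'w6c.png',(360,220,440,280),10)
# left edge: transition to low saturation per row ; top edge per column
S=cv2.GaussianBlur(g[:,:,1],(0,0),1).astype(float)
L=[];T=[];Rr=[]
for r in range(165,245,3):
    c=next(c for c in range(200,260) if S[r,c]<90); L.append(atz(im,(c-(90-S[r,c])/(S[r,c-1]-S[r,c]),r),.012,st))
for c in range(235,460,4):
    r=next(r for r in range(130,200) if S[r,c]<90); T.append(atz(im,(c,r-(90-S[r,c])/(S[r-1,c]-S[r,c])),.012,st))
for n,X in (('L',L),('T',T)):
    X=np.array(X)[:,:2]*1e3; vx,vy,x0,y0=cv2.fitLine(X.astype(np.float32),cv2.DIST_HUBER,0,.01,.01).ravel()
    res=(X-[x0,y0])@[-vy,vx]; print(n,np.degrees(np.arctan2(vy,vx)).round(2),np.arctan2(vy,vx),x0,y0,res.std().round(2),np.abs(res).max().round(2))
# pin colour
sub=g[225:275,365:410]
for rr in range(232,270,2): print(rr,[tuple(int(v) for v in a[rr,c]) for c in range(376,402,3)])
E
```

```text
L 78.74 1.3742672 395.5038 -91.34 0.07 0.26
T -10.91 -0.19043973 514.323 -66.88379 0.11 0.31
232 [(147, 143, 133), (149, 145, 134), (148, 145, 134), (149, 146, 136), (151, 147, 137), (149, 146, 134), (150, 147, 135), (150, 147, 135), (150, 146, 135)]
234 [(150, 147, 134), (150, 147, 133), (148, 146, 133), (148, 145, 133), (147, 144, 132), (148, 145, 134), (146, 142, 130), (149, 146, 133), (149, 146, 133)]
236 [(150, 147, 135), (149, 145, 133), (139, 137, 124), (131, 128, 118), (140, 137, 125), (145, 142, 131), (145, 142, 130), (150, 147, 136), (150, 146, 135)]
238 [(145, 143, 131), (145, 140, 130), (119, 117, 108), (73, 73, 67), (80, 78, 69), (85, 85, 77), (92, 90, 83), (147, 144, 133), (148, 144, 132)]
240 [(147, 144, 132), (147, 142, 132), (111, 109, 97), (66, 67, 60), (66, 65, 61), (64, 62, 61), (80, 78, 72), (146, 143, 132), (148, 145, 134)]
242 [(148, 145, 135), (146, 143, 132), (105, 104, 94), (62, 62, 55), (67, 65, 57), (69, 66, 59), (83, 82, 76), (146, 144, 133), (147, 144, 133)]
244 [(149, 145, 134), (147, 144, 132), (103, 101, 90), (91, 78, 61), (124, 101, 72), (114, 93, 68
[... 1064 characters left out ...]
 145, 133)]
260 [(53, 57, 69), (57, 62, 74), (92, 78, 63), (127, 102, 69), (141, 114, 77), (145, 116, 78), (142, 115, 77), (149, 137, 115), (149, 146, 134)]
262 [(56, 59, 73), (56, 62, 74), (58, 61, 64), (71, 64, 58), (120, 97, 68), (141, 114, 76), (141, 115, 79), (148, 141, 128), (149, 147, 136)]
264 [(56, 61, 75), (53, 60, 72), (55, 62, 69), (64, 66, 58), (77, 72, 61), (112, 94, 68), (126, 117, 98), (131, 129, 117), (131, 130, 118)]
266 [(57, 66, 81), (56, 63, 81), (56, 64, 78), (77, 77, 72), (91, 86, 82), (86, 83, 78), (95, 93, 85), (91, 92, 85), (95, 94, 86)]
268 [(51, 62, 80), (56, 64, 84), (55, 63, 82), (76, 77, 77), (96, 93, 86), (93, 90, 84), (94, 93, 86), (98, 95, 89), (99, 95, 88)]
```

View pics/w6c.png

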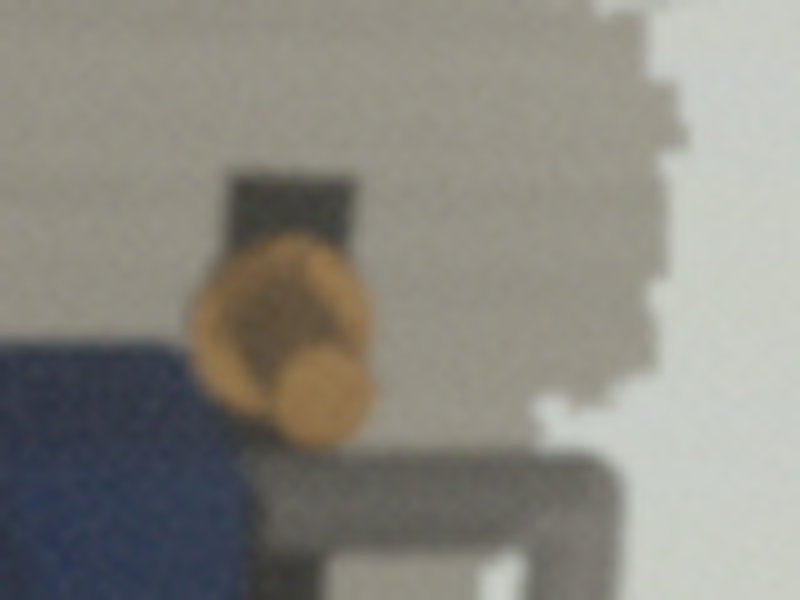

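```bash
cat > plan.py <<'E'
from h import *; import pickle
st,im=pickle.load(open('w6.png.pkl','rb'))
yaw=-.192; ex=np.array([np.cos(yaw),np.sin(yaw)]); ey=np.array([-ex[1],ex[0]])
C=ex*(np.dot([395.5,-91.3],ex)+115)+ey*(np.dot([514.3,-66.9],ey)-85); print('board C',C)
slot=C+10*ex
for n,uv,z in (('pintop',(392.2,259.3),.030),('base',(388.3,252.5),.013),('slotend',(389.5,237.5),.012)):
    p=atz(im,uv,z,st)[:2]*1e3; print(n,p.round(1),'in slot frame',[np.dot(p-slot,ex).round(1),np.dot(p-slot,ey).round(1)])
# logger in tool frame from w6: fit pose in tool
from scipy.optimize import least_squares
W=R.from_quat(np.roll(st['ee_rot'],-1)).as_matrix()
P=[((30,-12,20),(384,310)),((48.5+1.5,6.5,11),(421,267)),((47.5,-6,11),(417,292)),((30,12,20),(384,265))]
E
python3 plan.py
```

```text
board C [ 501.06331374 -150.91801057]
pintop [ 513.  -143.8] in slot frame [np.float64(0.4), np.float64(9.3)]
base [ 513.2 -143.9] in slot frame [np.float64(0.6), np.float64(9.2)]
slotend [ 515.8 -132.7] in slot frame [np.float64(1.0), np.float64(20.6)]
```

```bash
cat > fit6.py <<'E'
from plan import *
P=[((50,2,11),(422.2,276),(1,0)),((42,9,11),(405,265.3),(0,1)),((42,4,11),(405,274.9),(0,1)),((47.5,-6,11),(417,292),(0,1)),
((13,-13,52),(356,348),(1,1)),((-13,-13,52),(289,349),(1,1)),((0,12,20),(315,256),(0,0.5))]
def wpt(q,l):
    # logger in tool: x,y,z of origin (mm, tool axes), pitch about logger y, yaw
    Rl=R.from_euler('zyx',[q[4],q[3],0]).as_matrix()@np.array(l)
    t=np.array([q[0]+Rl[0],q[1]-Rl[1],q[2]-Rl[2]])/1e3
    return W@t+st['position']
def f(q):
    e=[]
    for l,u,w in P: e+=list((proj(im,wpt(q,l),st)-u)*w)
    return np.array(e+[q[4]/.01, (q[3])/.03,q[0]/1.,(q[2]-46.7)/4])
r=least_squares(f,[0,2,46.7,0,0],x_scale=[1,1,1,.02,.02]); print(r.x.round(4)); print(r.fun.round(1))
o=wpt(r.x,(0,0,0))*1e3; j=wpt(r.x,(37.5,0,11))*1e3; print('origin',o.round(1),'jaw',j.round(1))
E
python3 fit6.py
```

```text
board C [ 501.06331374 -150.91801057]
pintop [ 513.  -143.8] in slot frame [np.float64(0.4), np.float64(9.3)]
base [ 513.2 -143.9] in slot frame [np.float64(0.6), np.float64(9.2)]
slotend [ 515.8 -132.7] in slot frame [np.float64(1.0), np.float64(20.6)]
[ 3.25000e-01  1.05210e+00  4.65984e+01  5.20000e-03 -1.55000e-02]
[ 0.4  0.   0.  -1.3  0.  -1.3 -0.   0.1 -1.1  1.   0.7 -0.6  0.   3.8
 -1.6  0.2  0.3 -0. ]
origin [ 465.9 -120.    99.3] jaw [ 502.7 -127.2  110.1]
```

Call:
play_rows(series=[{"fingers": 1,"dx": 15,"dy": 5,"dz": -30,"turn": -0.012}])

```text
clock: 10.53
position: [0.4827, -0.1142, 0.1197]
ee_rot: [-0.004, 0.996, -0.091, 0.006]
contact_force: [0.7, -0.6, -0.9]
width: 0.0346
```

```bash
python3 hold.py 6|tail -1
```

```text
[ 480.9 -113.3  116.4] [0.263  1.8679 0.0135 1.0102] -0.0004 10.8333
```

Call:
play_rows(series=[{"fingers": 1,"dx": 0,"dy": 0,"dz": -30,"turn": 0}])

```text
clock: 10.92
position: [0.4855, -0.1149, 0.0913]
ee_rot: [-0.003, 0.996, -0.091, 0.008]
contact_force: [1.5, -2.0, -0.6]
width: 0.034
```

```bash
cat > plan2.py <<'E'
from h import *
st=get_state(); W=R.from_quat(np.roll(st['ee_rot'],-1)).as_matrix()
q=[.3,1.0,46.6,.005,-.008]
def wpt(l):
    Rl=R.from_euler('zyx',[q[4],q[3],0]).as_matrix()@np.array(l)
    return W@(np.array([q[0]+Rl[0],q[1]-Rl[1],q[2]-Rl[2]])/1e3)*1e3+st['position']*1e3
pin=np.array([513.1,-143.8]); y=-.192; ex=np.array([np.cos(y),np.sin(y)]); ey=np.array([-ex[1],ex[0]])
j=wpt((37.5,0,11)); d=pin-j[:2]
print('clock',st['clock'].round(2) if hasattr(st['clock'],'round') else st['clock'],'TCP',(st['position']*1e3).round(1),'to go board x,y:',(d@ex).round(1),(d@ey).round(1),'jaw z over board',(j[2]-12).round(1),'tail z',wpt((-36,0,0))[2].round(1),'nose z',wpt((30,0,0))[2].round(1),'yaw',np.arctan2(W[1,0],W[0,0]).round(3),'zax',W[:2,2].round(4),'w',st['width'],'F',st['contact_force'].round(1))
E
python3 hold.py 6|tail -1; python3 plan2.py
```

```text
[ 481.5 -113.6   87.7] [0.2974 1.9061 0.0141 0.9359] -0.0023 11.2167
clock 11.2167 TCP [ 481.5 -113.6   87.7] to go board x,y: -1.2 -23.1 jaw z over board 40.0 tail z 41.1 nose z 41.0 yaw -0.183 zax [0.0064 0.0097] w 0.0341578334613165 F [-0.4 -0.3 -0.7]
```

Call:
play_rows(series=[{"fingers": 1,"dx": -1,"dy": 0,"dz": -16,"turn": 0}])

```text
clock: 11.3
position: [0.4836, -0.1149, 0.075]
ee_rot: [-0.004, 0.996, -0.091, 0.007]
contact_force: [0.7, -0.2, -1.4]
width: 0.0345
```

```bash
python3 hold.py 6|tail -1
```

```text
[ 481.1 -113.8   72.6] [0.3156 1.9269 0.0146 0.8953] -0.0039 11.6
```

Call:
play_rows(series=[{"fingers": 1,"dx": -1,"dy": 0,"dz": -9,"turn": -0.005}])

```text
clock: 11.68
position: [0.482, -0.1146, 0.0653]
ee_rot: [-0.004, 0.996, -0.094, 0.006]
contact_force: [-0.3, -0.3, -1.5]
width: 0.0344
```

```bash
python3 hold.py 6|tail -1; python3 plan2.py; python3 look.py w7.png logger >/dev/null
```

```text
[ 480.1 -113.9   63.6] [0.3265 1.9398 0.0148 0.8715] -0.0038 11.9833
clock 11.9833 TCP [ 480.1 -113.9   63.6] to go board x,y: 0.0 -22.3 jaw z over board 16.0 tail z 16.9 nose z 17.0 yaw -0.188 zax [0.0078 0.009 ] w 0.03410435157854472 F [ 0.9  0.1 -1.9]
```

View pics/w7.png

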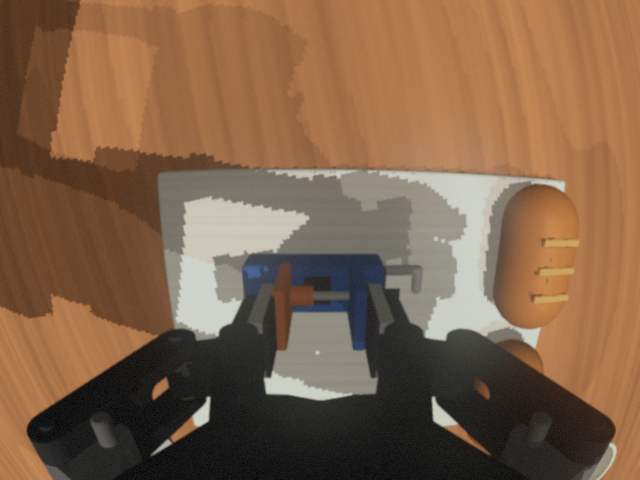

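Call:
play_rows(series=[{"fingers": 1,"dx": -1.5,"dy": -8,"dz": -3,"turn": 0}])

```text
clock: 12.17
position: [0.4791, -0.1214, 0.0611]
ee_rot: [-0.005, 0.996, -0.093, 0.004]
contact_force: [1.0, -0.5, -1.2]
width: 0.0344
```

```bash
python3 hold.py 6|tail -1; python3 plan2.py
```

```text
[ 478.6 -122.    60.6] [0.3311 1.9422 0.0151 0.8646] -0.0037 12.4667
clock 12.4667 TCP [ 478.6 -122.    60.6] to go board x,y: -0.1 -14.0 jaw z over board 13.1 tail z 14.0 nose z 14.1 yaw -0.188 zax [0.0079 0.0091] w 0.034278162706051565 F [-0.1 -0.2 -0.8]
```

Call:
play_rows(series=[{"fingers": 1,"dx": -1.5,"dy": -6,"dz": 0,"turn": 0}])

```text
clock: 12.55
position: [0.4771, -0.1275, 0.0606]
ee_rot: [-0.005, 0.996, -0.094, 0.003]
contact_force: [-0.1, -0.8, -0.8]
width: 0.0344
```

```bash
python3 hold.py 6|tail -1; python3 plan2.py
```

```text
[ 477.1 -128.    60.7] [0.3313 1.9419 0.0153 0.8648] -0.0036 12.85
clock 12.85 TCP [ 477.1 -128.    60.7] to go board x,y: 0.2 -7.8 jaw z over board 13.1 tail z 14.0 nose z 14.1 yaw -0.188 zax [0.008  0.0092] w 0.034051578956693807 F [ 0.1  0.9 -1. ]
```

Call:
play_rows(series=[{"fingers": 1,"dx": -0.5,"dy": -3.5,"dz": 0,"turn": 0}])

```text
clock: 12.93
position: [0.4765, -0.1311, 0.0606]
ee_rot: [-0.005, 0.996, -0.094, 0.003]
contact_force: [0.2, -0.2, -1.0]
width: 0.0345
```

```bash
python3 hold.py 5|tail -1; python3 plan2.py
```

```text
[ 476.6 -131.6   60.7] [0.3318 1.9409 0.0154 0.8654] -0.0035 13.1833
clock 13.1833 TCP [ 476.6 -131.6   60.7] to go board x,y: 0.1 -4.3 jaw z over board 13.1 tail z 14.0 nose z 14.1 yaw -0.189 zax [0.008  0.0092] w 0.03463835314986502 F [-0.4 -0.  -1.7]
```

Call:
play_rows(series=[{"fingers": 1,"dx": -0.4,"dy": -2,"dz": 0,"turn": 0}])

```text
clock: 13.27
position: [0.4762, -0.1333, 0.0606]
ee_rot: [-0.005, 0.996, -0.094, 0.003]
contact_force: [0.0, 0.1, -1.2]
width: 0.0343
```

```bash
python3 hold.py 5|tail -1; python3 plan2.py
```

```text
[ 476.2 -133.6   60.6] [0.332  1.9406 0.0154 0.8656] -0.0034 13.5167
clock 13.5167 TCP [ 476.2 -133.6   60.6] to go board x,y: 0.1 -2.2 jaw z over board 13.1 tail z 14.0 nose z 14.1 yaw -0.189 zax [0.0079 0.0093] w 0.03426850915052294 F [ 0.1 -0.7 -1.2]
```

Call:
play_rows(series=[{"fingers": 1,"dx": -0.3,"dy": -1.2,"dz": 0,"turn": 0}])

```text
clock: 13.6
position: [0.4759, -0.1346, 0.0606]
ee_rot: [-0.005, 0.996, -0.094, 0.003]
contact_force: [0.8, 0.5, -0.5]
width: 0.0342
```

```bash
python3 hold.py 4|tail -1; python3 plan2.py
```

```text
[ 475.9 -134.8   60.6] [0.3321 1.9405 0.0154 0.8657] -0.0033 13.8
clock 13.8 TCP [ 475.9 -134.8   60.6] to go board x,y: 0.2 -0.9 jaw z over board 13.1 tail z 14.0 nose z 14.1 yaw -0.189 zax [0.0079 0.0093] w 0.03406785192106922 F [-0.8  0.1 -0.3]
```

Call:
play_rows(series=[{"fingers": 1,"dx": -0.2,"dy": -1,"dz": 0,"turn": 0}])

```text
clock: 13.88
position: [0.4757, -0.1357, 0.0607]
ee_rot: [-0.005, 0.996, -0.094, 0.004]
contact_force: [0.1, 1.0, -1.2]
width: 0.0342
```

```bash
python3 hold.py 4|tail -1; python3 plan2.py
```

```text
[ 475.7 -135.7   60.6] [0.3322 1.9403 0.0157 0.8659] -0.0032 14.0833
clock 14.0833 TCP [ 475.7 -135.7   60.6] to go board x,y: 0.2 -0.0 jaw z over board 13.1 tail z 14.0 nose z 14.0 yaw -0.189 zax [0.0079 0.0095] w 0.03425453978200397 F [-0.5  0.9 -1.3]
```

Call:
play_rows(series=[{"fingers": 1,"dx": -0.2,"dy": -0.8,"dz": 0,"turn": 0}])

```text
clock: 14.17
position: [0.4755, -0.1361, 0.0606]
ee_rot: [-0.006, 0.996, -0.094, 0.004]
contact_force: [0.3, 3.5, -0.8]
width: 0.0345
```

```bash
python3 hold.py 3|tail -1; python3 plan2.py; python3 hold.py 1 >/dev/null; python3 plan2.py|grep -o "F.*"; python3 hold.py 1 >/dev/null; python3 plan2.py|grep -o "F.*"
```

```text
[ 475.5 -136.1   60.6] [0.3323 1.9403 0.0167 0.866 ] -0.003 14.3167
clock 14.3167 TCP [ 475.5 -136.1   60.6] to go board x,y: 0.3 0.4 jaw z over board 13.0 tail z 14.0 nose z 14.0 yaw -0.189 zax [0.0081 0.0103] w 0.03417187881522925 F [ 0.9  2.3 -0.8]
F [-0.   2.3 -1.1]
F [ 1.3  2.6 -0.9]
```

Call:
play_rows(series=[{"fingers": 1,"dx": 0,"dy": 0,"dz": -1.2,"turn": 0}])

```text
clock: 14.5
position: [0.4756, -0.136, 0.0596]
ee_rot: [-0.005, 0.996, -0.094, 0.004]
contact_force: [0.1, 2.8, -0.3]
width: 0.0341
```

```bash
python3 hold.py 4|tail -1; python3 plan2.py
```

```text
[ 475.5 -136.1   59.2] [0.3342 1.9419 0.0167 0.8627] -0.0028 14.7
clock 14.7 TCP [ 475.5 -136.1   59.2] to go board x,y: 0.3 0.3 jaw z over board 11.7 tail z 12.6 nose z 12.6 yaw -0.189 zax [0.0079 0.0103] w 0.034380169241338465 F [ 0.8  2.3 -2.5]
```

Call:
play_rows(series=[{"fingers": 0.1,"dx": 0,"dy": 0,"dz": 0,"turn": 0}])

```text
clock: 14.78
position: [0.4753, -0.1362, 0.0592]
ee_rot: [-0.005, 0.996, -0.094, 0.003]
contact_force: [-0.2, 0.2, -0.2]
width: 0.0381
```

```bash
python3 hold.py 6|tail -1; python3 plan2.py
```

```text
[ 475.3 -136.2   59.2] [0.3341 1.942  0.0162 0.8629] -0.0026 15.0833
clock 15.0833 TCP [ 475.3 -136.2   59.2] to go board x,y: 0.5 0.5 jaw z over board 11.6 tail z 12.6 nose z 12.6 yaw -0.189 zax [0.0075 0.0101] w 0.0387155176958835 F [-0.9  1.5 -0.7]
```

Call:
play_rows(series=[{"fingers": -0.5,"dx": 0,"dy": 0,"dz": 0,"turn": 0}])

```text
clock: 15.17
position: [0.4757, -0.1366, 0.0594]
ee_rot: [-0.005, 0.996, -0.094, 0.004]
contact_force: [0.2, -0.5, 1.2]
width: 0.0489
```

```bash
python3 hold.py 6|tail -1; python3 plan2.py
```

```text
[ 475.4 -136.4   59.3] [0.334  1.9419 0.016  0.8628] -0.003 15.4667
clock 15.4667 TCP [ 475.4 -136.4   59.3] to go board x,y: 0.4 0.7 jaw z over board 11.8 tail z 12.7 nose z 12.8 yaw -0.189 zax [0.0078 0.0098] w 0.06393967693961118 F [0.1 0.6 0.6]
```

Call:
play_rows(series=[{"fingers": -1,"dx": 0,"dy": 0,"dz": 8,"turn": 0}])

```text
clock: 15.55
position: [0.4743, -0.136, 0.0665]
ee_rot: [-0.006, 0.996, -0.094, 0.002]
contact_force: [-0.1, 0.2, -0.5]
width: 0.0744
```

```bash
python3 hold.py 5|tail -1
```

```text
[ 475.6 -136.5   67.6] [0.3227 1.932  0.0157 0.8833] -0.0036 15.8
```

Call:
play_rows(series=[{"fingers": -1,"dx": 0,"dy": 0,"dz": 20,"turn": 0},{"fingers": -1,"dx": 0,"dy": 0,"dz": 30,"turn": 0},{"fingers": -1,"dx": 0,"dy": 0,"dz": 30,"turn": 0}])

```text
clock: 16.05
position: [0.47, -0.134, 0.1435]
ee_rot: [-0.008, 0.995, -0.094, -0.004]
contact_force: [1.4, -0.6, 0.1]
width: 0.0854
```

```bash
python3 hold.py 5|tail -1; python3 s.py; python3 look.py w8.png logger plunger hook; python3 - <<'E'
from h import *; import pickle
st,im=pickle.load(open('w8.png.pkl','rb'))
i2=get_image('scene')
a=im['pixels'][210:330,240:440,::-1]; a=cv2.resize(a,(800,480),interpolation=cv2.INTER_CUBIC)
b=i2['pixels'][262:302,228:308,::-1]; b=cv2.resize(b,(240,120),interpolation=cv2.INTER_CUBIC)
c=np.zeros((600,800,3),np.uint8); c[:480]=a; c[480:,:240]=b; cv2.imwrite('pics/fin.png',c)
E
```

```text
[ 470.6 -134.3  143.1] [0.2332 1.8319 0.0135 1.0873] 0.0108 16.3
16.3 [ 470.6 -134.3  143.1] yaw -0.189 zax [-0.0048  0.0154] w 85.4 F [-1.3  0.2 -0.3] [-0.05 -0.06  0.02] qd [-0.     0.016  0.02  -0.002  0.001 -0.   ]
16.3 [ 0.4706 -0.1343  0.1431] yaw -0.189 zax [-0.0048  0.0154 -0.9999] 0.08535829886746063 [-1.3  0.2 -0.3]
65.70646984690485 320.54291263836774 239.08141531000715 [[1.0, -0.001, 0.0, -0.0], [0.001, 0.964, 0.267, -0.066], [-0.0, -0.267, 0.964, -0.132], [0.0, 0.0, 0.0, 1.0]]
logger 0.59 [333.9 241.8] 4310 [[283.0, 220.0], [396.0, 220.0], [396.0, 278.0], [283.0, 278.0]] [ 0.478 -0.138  0.03 ]
logger 0.56 [391.9 238.6] 183 [[381.0, 228.0], [396.0, 228.0], [396.0, 248.0], [381.0, 248.0]] [ 0.518 -0.143  0.03 ]
plunger 0.91 [301.3 244.1] 915 [[292.0, 224.0], [395.0, 224.0], [395.0, 277.0], [292.0, 277.0]] [ 0.456 -0.135  0.03 ]
hook 0.74 [392.2 237.2] 175 [[379.79998779296875, 230.1999969482422], [390.3999938964844, 223.10000610351562], [402.20001220703125, 240.8000030517578], [391.6000061035156, 247.89999389648438]] [ 0.518 -0.142  0.03 ]
```

View pics/fin.png

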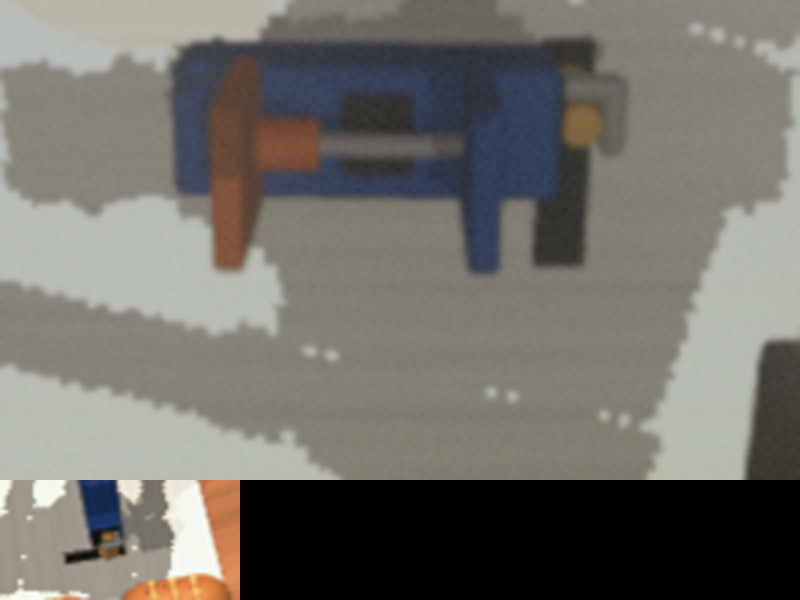

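```bash
python3 -c "
from rig import *
print(sign_off())"
```

```text
the job is handed in; nothing more can be done
None
```

The logger is clipped on the brass pin, and I handed the job in at about 16.5 s on the robot's clock. I squeezed it, lifted it and set it low over the board with the hook fully out. I then slid it towards the board's -y until I felt the pin at about 2.5 N, let go in two steps, and backed the gripper off upward.

**Final picture:**
- The pin sits between the nose and the hook's bar, with the plunger partly sprung back.
- The barrel lies square to the slot. The tool's yaw was -0.189 rad, and the board's edges measured -0.190 and -0.197 rad.
- The two tabs look even.

**Height and level:** I did not measure these again after letting go. Just before the release, the tool pose put the underside level, about 0.6 mm above the board. The calibration is only good to about 2 mm.

**Disagreements:**
- The arm tilted by up to about 3° during the first moves. I worked most of that out before the grasp.
- The tool also rose about 6 mm while the fingers closed, so I gripped the tabs higher than planned. The grip still held.
- The measured opening while squeezed was about 34.3 mm, not the 36 mm given.

As far as the pictures and force readings show, nothing else on the bench was touched.

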